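# Unhook the sample board and stand it in the test holder

### The job

Take the wide sample board off its peg on the wire stand, lifting it just enough for the hole to clear the peg's upturned tip as you slide it off, without straining the peg. Keep it upright and stand it foot down, fully home, in the one empty slot of the black holder, let go of it, and leave the other boards where they are.

Things in the scene. Friction and masses are not known exactly. Their poses are not given: they have to be found in the camera images.
- wide_board_centre (a point): The board to move: white plate 90 mm wide, 134 high, 8 thick, about 0.13 kg, hanging upright on either peg. On its front a green panel and one metal module cage (60 x 18 mm, standing out 9 mm, 52 mm above the foot). Point: centre of the plate, 67 mm below its top edge. x: the plate's normal, front side; y along its width; z up. The solid 36 mm bar over its hole can be gripped from above across the thickness.
- wide_board_foot (a point): Middle of the lower edge of the same board, 67 mm under its centre; same axes. The board's rectangular hole, 24 mm wide, 26 mm high and centred on the width, runs from 72 to 98 mm above this foot; the peg passes through it and the hole's upper edge rests on the peg.
- narrow_board_centre (a point): The other hanging board, to be left: same height, thickness and hole, but 58 mm wide, with a row of four round brass sockets on the front instead of a cage. Point: its centre, half-way up; same axes.
- stand: Steel wire stand fixed to the bench. Origin on the bench; x is the way both pegs point (boards slide off to +x), z up. Level round pegs, 6 mm thick, upper side 130 mm above the bench, at y = -60 and +60 mm, from uprights at x = -75 mm to the tips at x = 55 mm. Nothing on it is higher than the tips. Foot plate from x = -95 to 35 mm, 210 mm wide, 8 mm thick.
- tip_left (a point): Top of the upturned tip of the peg at y = +60 mm of the stand, 140 mm above the bench, 10 mm above the peg's upper side (axes as the stand's). The bend starts 8 mm before this point. To pass a tip, a board must be raised 10 to 20 mm from where it hangs; 15 mm is the middle.
- tip_right (a point): The same for the peg at y = -60 mm of the stand.
- slot_floor (a point): Middle of the floor of the empty slot of the black holder, 10 mm above the bench. x across the slot, y along it, z up. The slot is 12 mm wide, 100 long, 30 deep, with 3 mm chamfers at the mouth, 40 mm above the bench; a board may stand in it either way round. A thin dark strip lies on its floor.
- holder: Black plastic block 150 x 130 mm, 40 mm high, fixed to the bench, with three such slots at x = -45, 0 and +45 mm of its frame, along its y. Origin: centre of its underside, on the bench.
- low_board_a_centre (a point): A low board standing in another slot of the holder, to be left: white plate 90 mm wide, 70 mm high, 8 mm thick, its top 80 mm above the bench. Point: its centre, half-way up.
- low_board_b_centre (a point): The second low board standing in the holder, the same size, to be left. Point: its centre, half-way up.

How it is judged:
On the way:
1. the wide board is slid off its peg past the tip and carried clear of the stand, upright (x of wide_board_centre in the frame of stand above 0.065 m and height (world z) of wide_board_foot above 0.02 m and contact force between wide_board and stand below 0.2 N), for 0.1 s.
At the end, for the whole second after the job is handed in: The wide board stands released and still in the empty slot, upright within 0.2 rad, square within 0.25 rad, its foot within 10 mm of the slot's middle and under 4 mm above the floor; the narrow board hangs within 30 mm, the low boards stand within 15 mm, of where they were (horizontal distance between wide_board_foot and slot_floor below 0.01 m and z of wide_board_foot in the frame of slot_floor below 0.004 m and angle between wide_board_centre's own z axis and vertical below 0.2 rad and angle between the x axis of wide_board_centre and the x axis of slot_floor, either way round below 0.25 rad and linear speed of wide_board below 0.02 m/s and distance of narrow_board_centre from where it was at the start of the episode below 0.03 m and distance of each of low_board_a_centre, low_board_b_centre from where it was at the start of the episode below 0.015 m); the robot touches nothing.
It fails at once if the wide board is forced against the stand with more than 25 N (contact force between wide_board and stand above 25 N).
It fails at once if the wide board is tipped more than 0.7 rad from upright (angle between wide_board_centre's own z axis and vertical above 0.7 rad).
It fails at once if the narrow board leaves its peg or is pushed more than 50 mm (distance of narrow_board_centre from where it was at the start of the episode above 0.05 m).
It also fails if it takes over 48 s, if anything falls off the work surface, if the arm or the gripper's body presses on something with over 40 N, if the wrist force passes 120 N, or if a joint passes its speed limit or range.

### The arm

A 6-joint arm with a two-finger parallel gripper is mounted at the origin on the work surface. World frame = base frame: x ahead of the robot, y to its left, z up, the work surface at z = 0. Lengths are in m, angles in rad, forces in N, time in s.
With the tool pointing down it reaches from about 0.325 to 0.9 m from the base axis. Payload 6.1 kg.
Tool frame: the origin (TCP) lies on the centre line of the jaws, within the pads' length; the fingertips stand 8 mm ahead of it and the grasp point (between the pads) lies 11 mm behind it; z points along the fingers, y is the line along which they close (so a half turn about z gives the same grasp; the last joint's range is limited). The gripper opens to 85 mm and grips with 20 to 120 N. Pads are 22 mm wide; open, the fingers measure 114 mm over their backs; the gripper's body (76 mm by 85 mm) begins 54 mm behind the grasp point. The pads swing forward as they close: fully open they stand 13 mm farther back than shut.
Start: joints at [1.002, 0.22, 1.526, -0, 1.395, -0.126], TCP at [0.268, 0.565, 0.239] pointing down, gripper open.
Joint ranges: [-2.98, 2.98], [-0.91, 2.08], [0.09, 2.57], [-1.24, 4.39], [0.2, 2.65], [-2.68, 2.68]. Speed limits (rad/s): [2.57, 2.57, 3.01, 3.14, 3.14, 3.14].

### API

Orientations are given as a 3x3 rotation matrix whose columns are the frame's x, y, z axes.
In Python, from rig import readout, eyes, hand_in gives the robot as it stands. The module is installed in compiled form; this text tells all that it offers.
- The arm moves only by the tool play_rows, never from a script. Its arguments are lists of equal length, an entry for each row: "slide": the shift along the tool's x, y, z in mm, a list of three; "yaw": the turn about the tool's z in rad. In form: {"slide": [[x, y, z], ...], "yaw": [yaw, ...]}. A call has 1 to 12 rows; each row is the pose to reach, as a shift and turn from the pose commanded when the call began, along the tool's axes at that moment; what a row does not reach only later rows make up. A row lasts 1/10 s, in which the tool goes at most 50 mm and 8.59 degrees, less where a joint would pass 70% of its speed; a pose out of reach is approached as far as the arm can. A call with a gripper value outside its range is refused whole. "grip" is the closure, from -1 (fully open) to 1 (shut), set as the call begins (left out, the last holds). The fingers move at their own pace and stop on an object; "force" is the grip in N (left out, the last holds). Time passes only in rows, so rows that repeat a pose let the fingers close. It gives the time, the measured TCP pose, the force, the opening and the grip force at its end, in the units of the state.
- readout.get_state(): the state, without advancing time (a new reading comes with each control period).
- eyes.grab_frame(name): name is "scene" or "top" or "wrist"; returns a dict with "pixels" (480x640x3 uint8, red, green, blue), "camera_matrix" (3x3 intrinsics, pixels), "R" (3x3) and "t" (3): a world point X has camera coordinates R X + t; the wrist camera has in their place "tool_from_camera" (4x4, takes a point from camera to tool coordinates, whose origin is the TCP and whose axes are the flange's). Camera axes: x right, y down, z forward; pixel columns grow to the right and rows downward; lengths in m; the calibration is good to about 2 mm. A picture is of the moment at which its call begins: read the wrist's pose just before it. There is no depth.
- hand_in(): hands the job in; it is judged then, once.
The state is a dict: "time_s": time; "joint_pos": joint angles; "qvel": joint speeds; "joint_efforts": joint torques, N m; "tcp_pos": TCP position; "eef_rot": TCP orientation; "contact_force": force on the tool from outside, world axes, zero at the start; "wrist_torque": the same for the moment, N m; "width": finger opening in m; "finger_force": force on a finger pad.
Only numpy, scipy, OpenCV 4.12 (cv2) and the standard library are available. Lean on these libraries where they do the work, as an engineer would, in place of code of your own. Each camera call takes 0.05 s, during which the arm holds its last target. There are 200 camera calls.

## Working session

There is one attempt and no reset: what is moved stays moved. The work goes in short steps, Python scripts to look and compute and a tool call to move; the robot and the scene stay as the last step left them, time stands still between calls to the robot, and variables do not carry over. Pictures are saved under pics/ and viewed, at most 10 in all, crops included, and the job is handed in when it is done.

Besides the shell and the picture viewer there is one more tool, called after ">>>" as name([rows], argument=value, ...), one row to a line, values as JSON. play_rows: Moves the arm, as the interface text tells. Its arguments: {"type":"object","properties":{"slide":{"type":"array"},"yaw":{"type":"array"},"grip":{"type":"number"},"force":{"type":"number"}},"required":["slide","yaw"]}

```bash
mkdir -p pics; python3 - <<'E'
from rig import readout, eyes
import cv2,pickle
s=readout.get_state();print(s)
for n in("scene","top","wrist"):
    f=eyes.grab_frame(n);pickle.dump(f,open(n+".pkl","wb"));cv2.imwrite(f"pics/{n}0.png",f["pixels"][:,:,::-1])
    print({k:v for k,v in f.items() if k!="pixels"})
E
```

```text
{'time_s': 0.0, 'joint_pos': array([ 1.00187724e+00,  2.21192704e-01,  1.52762668e+00, -4.88842278e-06,
        1.39468262e+00, -1.26098058e-01]), 'qvel': array([-0.00062462,  0.00107723,  0.00150484, -0.00046304, -0.00058412,
       -0.00018636]), 'joint_efforts': array([-6.51102691e-04, -4.96887589e+01, -3.89406216e+01, -2.21987816e-04,
        1.06517810e-02,  1.86622412e-05]), 'tcp_pos': array([0.26749049, 0.56421492, 0.23821168]), 'eef_rot': array([[-9.03546725e-01,  4.28488349e-01, -1.02455527e-03],
       [ 4.28489509e-01,  9.03545319e-01, -1.61119179e-03],
       [ 2.35355206e-04, -1.89479825e-03, -9.99998177e-01]]), 'contact_force': array([ 0.09191648, -0.27788255, -0.15323273]), 'wrist_torque': array([ 0.02886307, -0.00949925, -0.05273631]), 'finger_force': 0.0, 'width': 0.08544462439720087}
{'camera_matrix': array([[577.24042147,   0.        , 319.29236643],
       [  0.        , 577.24042147, 238.83938114],
       [  0.        ,   0.        ,   1.        ]]), 'R': array([[-0.51491081,  0.85719763, -0.00889253],
       [ 0.60787346,  0.35779042, -0.70885533],
       [-0.60
[... 301 characters left out ...]
  0.0167757 ],
       [-0.98943663, -0.01682097, -0.14398686],
       [ 0.14423353, -0.01450275, -0.9894374 ]]), 't': array([-0.01128563,  0.56772251,  0.81526847])}
{'camera_matrix': array([[432.38911192,   0.        , 319.43576213],
       [  0.        , 432.38911192, 239.44785264],
       [  0.        ,   0.        ,   1.        ]]), 'tool_from_camera': array([[ 6.69288119e-04, -9.51479063e-01, -3.07712763e-01,
         7.87300758e-02],
       [ 9.99999776e-01,  6.39442707e-04,  1.97819618e-04,
         5.44776331e-04],
       [ 8.54345810e-06, -3.07712827e-01,  9.51479278e-01,
        -1.33330410e-01],
       [ 0.00000000e+00,  0.00000000e+00,  0.00000000e+00,
         1.00000000e+00]])}
```

View pics/scene0.png

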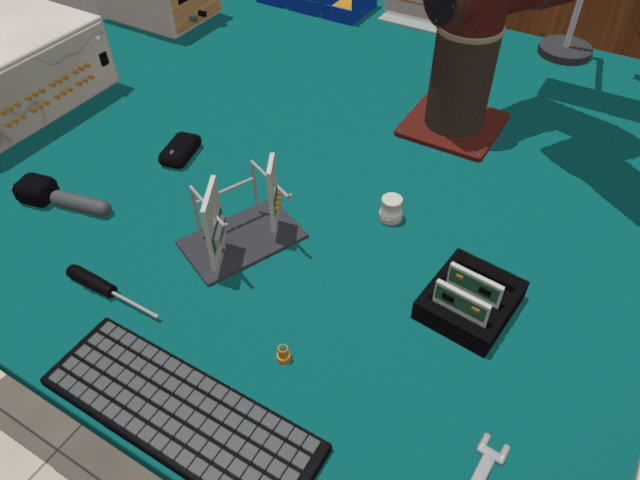

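View pics/top0.png

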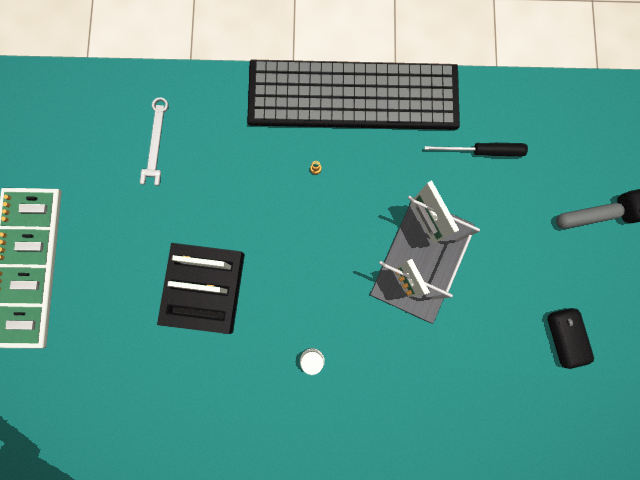

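Scene: stand at about (240,240), the wide board being the left one. In the top view the wide board is at (437,213), the narrow one at (415,280), and the empty slot at (196,312). Next I'll enlarge.

```bash
python3 - <<'E'
import cv2
t=cv2.imread("pics/top0.png");s=cv2.imread("pics/scene0.png")
cv2.imwrite("pics/c1.png",cv2.resize(t[170:330,360:490],None,fx=4,fy=3.75*4/3.75,interpolation=2)[:600])
cv2.imwrite("pics/c2.png",cv2.resize(t[230:345,145:255],None,fx=5,fy=5,interpolation=2))
cv2.imwrite("pics/c3.png",cv2.resize(s[145:285,165:315],None,fx=4,fy=4,interpolation=2))
E
```

```text
(no output)
```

View pics/c1.png

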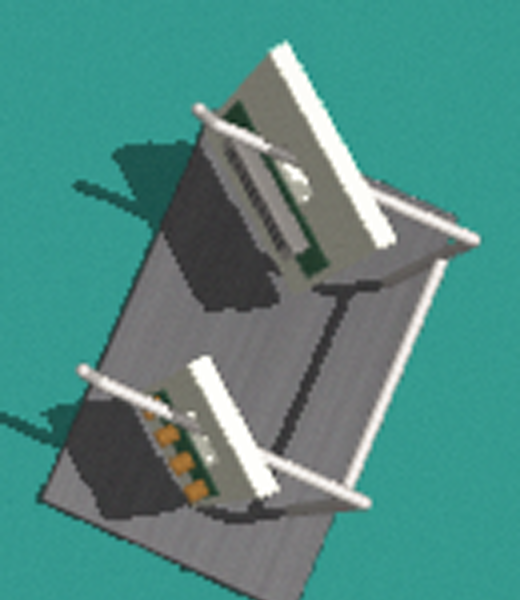

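View pics/c2.png

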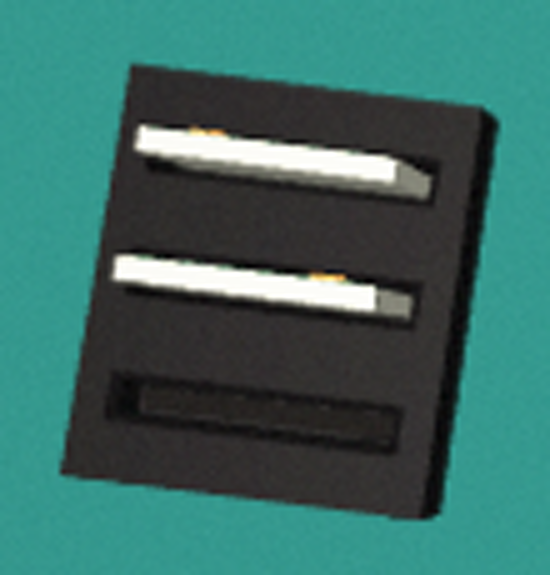

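View pics/c3.png

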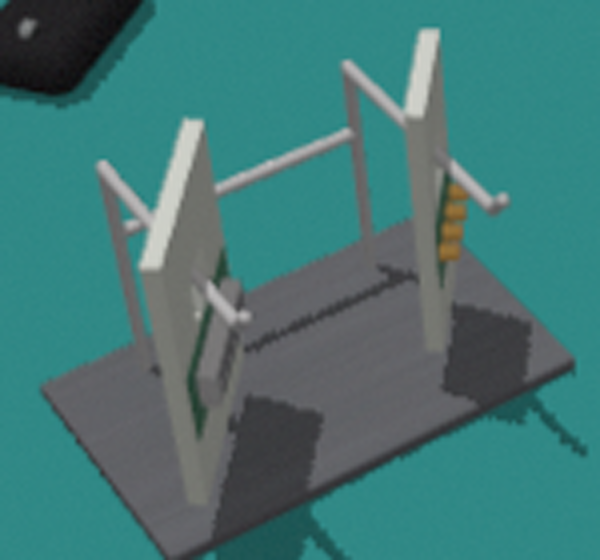

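Crops: wide board top bar ends at top-view (429.8,182.3) and (457.6,231.3), tips at (410,197) and (381,263). In the scene view the bar ends are at (213.5,175.1) and (202.9,211.6). The slot mouth is near (196,312). Next I'll fit poses.

```bash
cat > h.py <<'E'
import numpy as np,pickle,cv2
from scipy.optimize import least_squares
F={n:pickle.load(open(n+".pkl","rb")) for n in("top","scene")}
def proj(n,X):
    f=F[n];c=np.atleast_2d(X)@f["R"].T+f["t"];return c[:,:2]/c[:,2:]*f["camera_matrix"][0,0]+f["camera_matrix"][:2,2]
def ray(n,uv,z):
    f=F[n];d=f["R"].T@np.linalg.inv(f["camera_matrix"])@[*uv,1];o=-f["R"].T@f["t"];return o+d*(z-o[2])/d[2]
def fit(L,obs,x0):
    """L local pts (z world), obs list (cam,idx,uv)"""
    L=np.array(L,float)
    def P(p):
        c,s=np.cos(p[2]),np.sin(p[2]);return np.c_[p[0]+c*L[:,0]-s*L[:,1],p[1]+s*L[:,0]+c*L[:,1],L[:,2]]
    g=lambda p:np.concatenate([proj(n,P(p)[i])[0]-uv for n,i,uv in obs])
    r=least_squares(g,x0,x_scale=[.1,.1,1]);return r.x,r.fun.reshape(-1,2)
E
python3 - <<'E'
from h import *
np.set_printoptions(precision=4,suppress=True)
c1=lambda u,v:(u/4+360,v/4+170)
c2=lambda u,v:(u/5+145,v/5+230)
c3=lambda u,v:(u/4+165,v/4+145)
a=[ray("top",c1(279,49),.166),ray("top",c1(390.5,245),.166)]
b=[ray("scene",c3(194,120.5),.166),ray("scene",c3(151.5,266.5),.166)]
for e in(a,b):
    d=e[0]-e[1];print("bar",e,np.linalg.norm(d),(e[0]+e[1])/2,np.arctan2(d[1],d[0]))
for n,l in(("top",[c1(200,109),c1(85,371),c1(474,240),c1(365,503)]),("scene",[c3(242,317),c3(500,202),c3(103,166),c3(347,66)])):
    for u,z in zip(l,(.138,.138,.127,.127)):print(n,u,ray(n,u,z))
# board fit: both cams
L=[(0,.045,.166),(0,-.045,.166)]
o=[("top",0,c1(390.5,245)),("top",1,c1(279,49)),("scene",0,c3(151.5,266.5)),("scene",1,c3(194,120.5))]
# left end (+y local)= toward -x world?
for k in(o[:2],o):print(fit(L,k,[.63,-.23,1.2]))
o2=[("scene",1,c3(151.5,266.5)),("scene",0,c3(194,120.5))]
print("scene-swapped",fit(L,o[:2]+o2,[.63,-.23,1.0]))
# stand
L=[(.055,-.06,.138),(.055,.06,.138),(-.075,-.06,.127),(-.075,.06,.127)]
print("stand",fit(L,[("top",i,u) for i,u in enumerate([c1(200,109),c1(85,371),c1(474,240),c1(365,503)])],[.6,-.2,1.1]))
print("stand2",fit(L,[("scene",i,u) for i,u in enumerate([c3(242,317),c3(500,202),c3(103,166),c3(347,66)])],[.6,-.2,1.1]))
# holder: local x ~ world x; empty slot local x=-45
L=[(.075,.065,.04),(.075,-.065,.04),(-.075,.065,.04),(-.075,-.065,.04),(-.036,.053,.04),(-.036,-.053,.04),(-.054,.053,.04),(-.054,-.053,.04)]
o=[c2(132,64),c2(488,107),c2(62,473),c2(432,520),c2(113,372),c2(403,407),c2(108,415),c2(396,453)]
for k in(range(4),range(4,8),range(8)):
    p,r=fit(L,[("top",i,o[i]) for i in k],[.5,.3,0]);c,s=np.cos(p[2]),np.sin(p[2])
    print("holder",p,"slot",p[0]-.045*c,p[1]-.045*s,"\n",r.tolist())
E
```

```text
bar [array([ 0.6505, -0.1715,  0.166 ]), array([ 0.5714, -0.2143,  0.166 ])] 0.0899120453221256 [ 0.611  -0.1929  0.166 ] 0.4960657618018417
bar [array([ 0.5741, -0.2126,  0.166 ]), array([ 0.6523, -0.1711,  0.166 ])] 0.08852252584632446 [ 0.6132 -0.1918  0.166 ] -2.6534083930873735
top (410.0, 197.25) [ 0.6322 -0.1452  0.138 ]
top (381.25, 262.75) [ 0.5223 -0.097   0.138 ]
top (478.5, 230.0) [ 0.581  -0.2615  0.127 ]
top (451.25, 295.75) [ 0.4711 -0.213   0.127 ]
scene (225.5, 224.25) [ 0.6352 -0.1454  0.138 ]
scene (290.0, 195.5) [ 0.5269 -0.0963  0.138 ]
scene (190.75, 186.5) [ 0.5821 -0.2621  0.127 ]
scene (251.75, 161.5) [ 0.4729 -0.2133  0.127 ]
(array([ 0.611 , -0.1929,  2.0668]), array([[ 0.0126,  0.024 ],
       [-0.0128, -0.0249]]))
(array([ 0.6104, -0.1938,  2.3754]), array([[  7.3809,  -4.6807],
       [ -6.1671,   5.2933],
       [  2.0701, -37.4714],
       [ -1.1895,  34.59  ]]))
scene-swapped (array([ 0.6117, -0.1927,  2.0639]), array([[-0.1681, -0.4176],
       [-0.0473, -0.5253],
       [ 0.194 , -0.4244],
       [ 0.0668, -0.9436]]))
stand (array([ 0.5557, -0.17  ,
[... 514 characters left out ...]
6579300675867]]
holder [ 0.4824  0.2178 -0.1094] slot 0.4376254498165427 0.22276049076075866 
 [[-0.011045453314721954, -0.7653734614773953], [0.4462731070032362, -0.40338714368772344], [-0.7359257712760154, 0.6805613420132204], [0.3039415081429411, 0.46726933714535335]]
holder [ 0.4821  0.2172 -0.1072] slot 0.43737838473896923 0.22204175618712801 
 [[0.3304900923795344, -0.37520849168737413], [-0.5001834909116099, -0.2816477316308692], [0.1944045168125399, 0.2722415061796255], [-1.5975604258079272, -0.19373977258931063], [0.35988540405446656, -0.5575443073448696], [0.8399136139003929, -0.32489292827392546], [-0.3420724700290805, 0.8922742480043553], [0.7206532089493862, 0.5488379343547649]]
```

```bash
cat >> h.py <<'E'
def go(x,y,z,wyaw):
    from rig import readout
    s=readout.get_state();R=s["eef_rot"];d=R.T@(np.array([x,y,z])-s["tcp_pos"])*1000
    w=np.arctan2(R[1,1],R[0,1]);print("t",s["time_s"],"slide",d.round(1),"yaw",round(-((wyaw-w)),3),"wnow",round(w,3))
E
python3 -c "
from h import *
go(.612,-.193,.25,-1.078)"
```

```text
t 0.15 slide [-635.7 -536.7  -10.9] yaw 2.206 wnow 1.128
```

>>> play_rows([
  [-50,-40,-11],
  [-90,-80,-11],
  [-130,-115,-11],
  [-170,-150,-11],
  [-210,-180,-11],
  [-250,-215,-11],
  [-285,-250,-11],
  [-320,-280,-11],
  [-360,-310,-11],
  [-400,-340,-11],
  [-440,-370,-11],
  [-470,-400,-11],
], yaw=[0.14,0.28,0.42,0.56,0.7,0.84,0.98,1.12,1.26,1.4,1.54,1.68], grip=-0.2)

```text
time_s: 1.35
tcp_pos: [0.5146, 0.0169, 0.2503]
eef_rot: [[0.529, 0.848, 0.0], [0.848, -0.529, 0.0], [0.0, 0.0, -1.0]]
contact_force: [0.3, 0.6, 0.4]
width: 0.0512
finger_force: 0.0
```

```bash
python3 -c "
from h import *
go(.612,-.193,.24,-1.078)"
```

```text
t 1.35 slide [-126.5  193.7   10.2] yaw 0.52 wnow -0.558
```

>>> play_rows([
  [-30,45,5],
  [-60,90,10],
  [-90,135,10],
  [-125,192,10],
  [-125,192,10],
  [-125,192,10],
  [-125,192,10],
], yaw=[0.13,0.26,0.39,0.52,0.52,0.52,0.52])

```text
time_s: 2.05
tcp_pos: [0.6115, -0.1885, 0.2394]
eef_rot: [[0.879, 0.477, -0.002], [0.477, -0.879, 0.001], [-0.001, -0.002, -1.0]]
contact_force: [0.1, 0.2, -0.2]
width: 0.051
finger_force: 0.0
```

```bash
python3 -c "
from h import *
go(.612,-.193,.146,-1.078)
from rig import eyes
f=eyes.grab_frame('wrist');cv2.imwrite('pics/w1.png',f['pixels'][:,:,::-1])"
```

```text
t 2.05 slide [-1.7  4.4 93.3] yaw 0.005 wnow -1.073
```

View pics/w1.png

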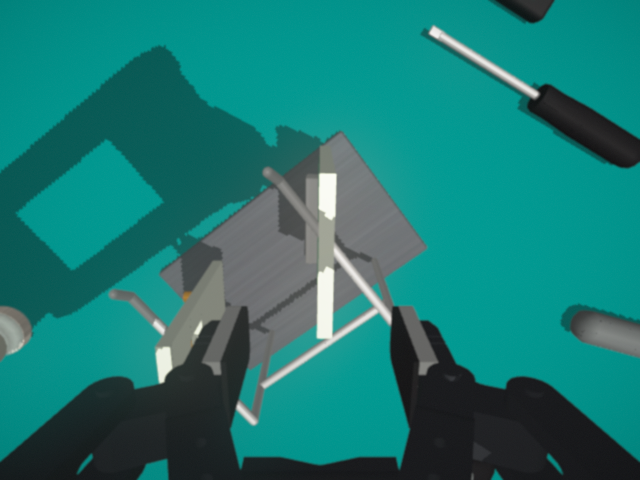

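The wrist view shows the wide board's bar from (328,173) to (325,338), parallel to the pads and about 7 px right of the jaw centre (320). That matches the computed +4 mm in y.

```bash
python3 -c "
from h import *
from rig import readout,eyes
f=eyes.grab_frame('wrist');T=f['tool_from_camera'];s=readout.get_state();R=s['eef_rot'];p=s['tcp_pos']
M=R@T[:3,:3];o=p+R@T[:3,3]
for u in((328,173),(325,338),(326.5,255.5)):
    d=M@np.linalg.inv(f['camera_matrix'])@[*u,1];X=o+d*(.166-o[2])/d[2];print(X, R.T@(X-p))
"
```

```text
[ 0.65362772 -0.16850481  0.166     ] [0.04592249 0.00395528 0.07395594]
[ 0.57421409 -0.21069977  0.166     ] [-0.04399909  0.00293243  0.07399061]
[ 0.61640921 -0.18828017  0.166     ] [0.00377925 0.00347591 0.07397219]
```

>>> play_rows([
  [0,3.5,15],
  [0,3.5,35],
  [0,3.5,55],
  [0,3.5,75],
  [0,3.5,88],
  [0,3.5,93],
  [0,3.5,93],
  [0,3.5,93],
], yaw=[0,0,0,0,0,0,0,0])

```text
time_s: 2.95
tcp_pos: [0.6142, -0.1914, 0.1483]
eef_rot: [[0.878, 0.479, 0.001], [0.479, -0.878, -0.001], [0.001, 0.001, -1.0]]
contact_force: [0.4, -0.0, 0.6]
width: 0.0511
finger_force: 0.0
```

>>> play_rows([
  [0,0,0],
  [0,0,0],
  [0,0,0],
  [0,0,0],
  [0,0,0],
  [0,0,0],
  [0,0,0],
  [0,0,0],
  [0,0,0],
  [0,0,0],
], yaw=[0,0,0,0,0,0,0,0,0,0], grip=1, force=30)

```text
time_s: 3.95
tcp_pos: [0.614, -0.1915, 0.148]
eef_rot: [[0.878, 0.478, 0.001], [0.478, -0.878, -0.0], [0.001, 0.001, -1.0]]
contact_force: [-0.3, 0.0, 5.4]
width: 0.0071
finger_force: 34.6
```

>>> play_rows([
  [0,0,-2],
  [0,0,-4],
  [0,0,-6],
  [0,0,-8],
  [0,0,-10],
  [0,0,-12],
  [0,0,-14],
  [0,0,-15.5],
  [0,0,-15.5],
  [0,0,-15.5],
], yaw=[0,0,0,0,0,0,0,0,0,0], force=45)

```text
time_s: 4.95
tcp_pos: [0.6136, -0.1914, 0.1628]
eef_rot: [[0.878, 0.478, 0.0], [0.478, -0.878, -0.0], [0.0, 0.0, -1.0]]
contact_force: [-0.6, 0.5, -1.6]
width: 0.0066
finger_force: 45.8
```

```bash
python3 - <<'E'
from h import *
from rig import eyes
ims=[]
for n,(x,y) in(("scene",(165,145)),("top",(360,160))):
    f=eyes.grab_frame(n)["pixels"][:,:,::-1];ims.append(cv2.resize(f[y:y+150,x:x+135],None,fx=2.9,fy=4 if 0 else 2.9,interpolation=2))
cv2.imwrite("pics/s2.png",np.hstack(ims))
go(.614,-.1915,.163,1.15-np.pi)
E
```

```text
t 5.05 slide [ 0.3  0.4 -0.4] yaw 0.92 wnow -1.072
```

View pics/s2.png

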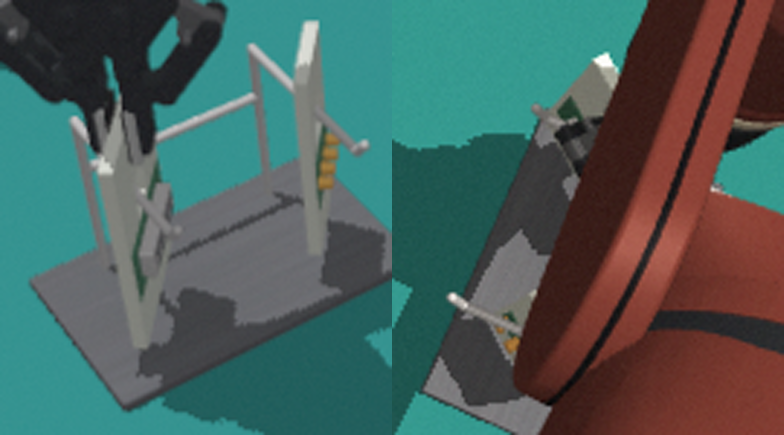

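Lifted: the hole top is now above the peg and the board is upright. I'll square it to the peg.

>>> play_rows([
  [0,0,0],
  [0,0,0],
  [0,0,0],
  [0,0,0],
  [0,0,0],
  [0,0,0],
  [0,0,0],
  [0,0,0],
  [0,0,0],
  [0,0,0],
  [0,0,0],
], yaw=[0.1,0.2,0.3,0.4,0.5,0.6,0.7,0.8,0.9,0.92,0.92])

```text
time_s: 6.15
tcp_pos: [0.6136, -0.1913, 0.1627]
eef_rot: [[0.913, -0.407, -0.0], [-0.407, -0.913, 0.0], [-0.0, -0.0, -1.0]]
contact_force: [-1.8, 0.7, -1.2]
width: 0.0071
finger_force: 45.6
```

>>> play_rows([
  [0,-6,0],
  [0,-14,0],
  [0,-22,0],
  [0,-30,0],
  [0,-38,0],
  [0,-46,0],
  [0,-54,0],
  [0,-62,0],
  [0,-72,0],
  [0,-84,0],
  [0,-98,0],
  [0,-110,0],
], yaw=[0,0,0,0,0,0,0,0,0,0,0,0])

```text
time_s: 7.35
tcp_pos: [0.6591, -0.0896, 0.1628]
eef_rot: [[0.913, -0.409, 0.0], [-0.409, -0.913, 0.0], [-0.0, -0.0, -1.0]]
contact_force: [0.8, 0.4, -1.5]
width: 0.0071
finger_force: 45.6
```

```bash
python3 - <<'E'
from h import *
from rig import eyes
f=eyes.grab_frame("scene")["pixels"][:,:,::-1];cv2.imwrite("pics/s3.png",cv2.resize(f[120:320,150:400],None,fx=2.4,fy=2.4,interpolation=2))
go(.437,.222,.25,-.106)
E
```

```text
t 7.4 slide [-329.6 -192.3  -86.9] yaw -1.885 wnow -1.991
```

View pics/s3.png

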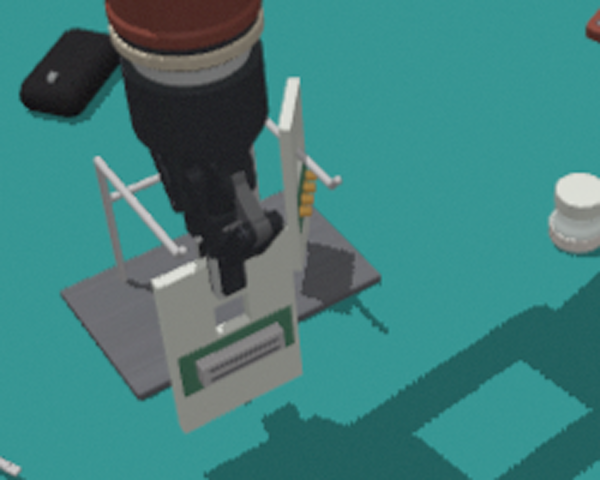

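The board is clear of the tip and upright. I'll raise it and carry it over.

>>> play_rows([
  [0,-5,-20],
  [0,-10,-45],
  [0,-20,-70],
  [-15,-40,-87],
  [-40,-60,-87],
  [-70,-80,-87],
  [-100,-100,-87],
  [-130,-115,-87],
  [-160,-130,-87],
  [-190,-145,-87],
  [-220,-155,-87],
  [-245,-165,-87],
], yaw=[0,0,0,-0.1,-0.22,-0.34,-0.46,-0.58,-0.7,-0.82,-0.94,-1.06])

```text
time_s: 8.6
tcp_pos: [0.5012, 0.1611, 0.2499]
eef_rot: [[0.799, 0.601, 0.0], [0.601, -0.799, 0.0], [0.0, 0.0, -1.0]]
contact_force: [-0.6, 1.0, -1.2]
width: 0.0071
finger_force: 45.7
```

```bash
python3 -c "
from h import *
go(.437,.222,.25,-.106)"
```

```text
t 8.6 slide [-14.7 -87.3  -0.1] yaw -0.82 wnow -0.926
```

>>> play_rows([
  [-2,-12,0],
  [-4,-25,0],
  [-6,-37,0],
  [-8,-50,0],
  [-10,-62,0],
  [-12,-75,0],
  [-14,-87,0],
  [-14,-87,0],
  [-14,-87,0],
  [-14,-87,0],
  [-14,-87,0],
], yaw=[-0.12,-0.24,-0.36,-0.48,-0.6,-0.72,-0.82,-0.82,-0.82,-0.82,-0.82])

```text
time_s: 9.7
tcp_pos: [0.4398, 0.2209, 0.2498]
eef_rot: [[0.114, 0.994, 0.0], [0.994, -0.114, -0.0], [-0.0, 0.0, -1.0]]
contact_force: [-1.0, -0.3, -0.5]
width: 0.007
finger_force: 45.7
```

```bash
python3 - <<'E'
from h import *
from rig import eyes
go(.437,.222,.20,-.106)
a=eyes.grab_frame("scene")["pixels"][:,:,::-1];b=eyes.grab_frame("wrist")["pixels"][:,:,::-1]
cv2.imwrite("pics/p4.png",np.hstack([cv2.resize(a[180:360,380:560],(400,400),interpolation=2),cv2.resize(b,(400,300)).copy()[:, :] if 0 else cv2.copyMakeBorder(cv2.resize(b,(400,300)),0,100,0,0,0)]))
E
```

```text
t 9.7 slide [ 0.8 -2.9 49.8] yaw -0.008 wnow -0.114
```

View pics/p4.png

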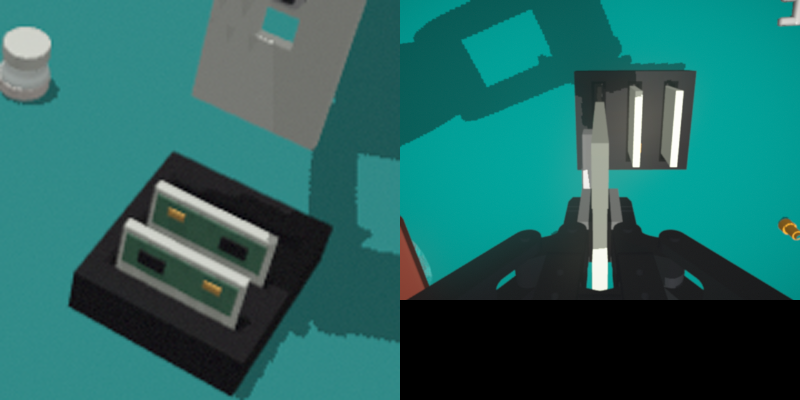

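The wrist view shows the board over the dark slot. The holder's top corners are at full-image (280,114), (472,114), (283,269) and (459,269). I'll refine the holder pose from these.

```bash
python3 - <<'E'
from h import *
from rig import eyes,readout
s=readout.get_state();R=s['eef_rot'];p=s['tcp_pos']
f=eyes.grab_frame("wrist");T=f['tool_from_camera'];M=R@T[:3,:3];o=p+R@T[:3,3]
F["w"]=dict(R=M.T,t=-M.T@o,camera_matrix=f["camera_matrix"])
L=np.array([(.075,.065,.04),(.075,-.065,.04),(-.075,.065,.04),(-.075,-.065,.04)])
h=[.4821,.2172,-.1072];c,sn=np.cos(h[2]),np.sin(h[2])
W=np.c_[h[0]+c*L[:,0]-sn*L[:,1],h[1]+sn*L[:,0]+c*L[:,1],L[:,2]]
print("pred",proj("w",W).round(1))
q=np.float32([(472,114),(459,269),(280,114),(283,269)]).reshape(-1,1,2)
g=cv2.cvtColor(f["pixels"],cv2.COLOR_RGB2GRAY)
r=cv2.cornerSubPix(f["pixels"][:,:,1].copy(),q.copy(),(5,5),(-1,-1),(3,50,.01)).reshape(-1,2);print("sub",r)
for k in(r,q.reshape(-1,2)):
    for ix in([0,1,2,3],[0,1,2]):
        x,e=fit(L,[("w",i,k[i]) for i in ix],h);print(x,"slot",x[:2]-.045*np.array([np.cos(x[2]),np.sin(x[2])]),e.round(1).tolist())
go(.437,.222,.20,-.106)
cv2.imwrite("pics/w5.png",cv2.resize(f["pixels"][80:290,250:500,::-1],None,fx=2.8,fy=2.8,interpolation=2))
E
```

```text
pred [[472.5 117.3]
 [456.8 274.9]
 [276.2 118.4]
 [281.7 275.7]]
sub [[473.83475 113.2653 ]
 [457.79446 270.67374]
 [278.4969  113.60988]
 [283.6532  271.4961 ]]
[ 0.48369437  0.22048661 -0.10909601] slot [0.4389619 0.2253862] [[0.9, -0.5], [0.6, 0.6], [-0.7, -0.1], [-0.8, 0.3]]
[ 0.48347285  0.22047343 -0.11026332] slot [0.43874612 0.22542524] [[0.7, -0.3], [0.3, 0.7], [-0.9, -0.2]]
[ 0.48376061  0.22094213 -0.10970864] slot [0.43903115 0.22586912] [[2.8, -1.8], [-0.6, 1.8], [-2.2, -1.2], [-0.2, 2.3]]
[ 0.48379258  0.22033459 -0.10460974] slot [0.43903857 0.22503345] [[2.5, -1.5], [-0.1, 2.1], [-2.4, 0.2]]
t 9.85 slide [ 0.7 -2.7 49.8] yaw -0.007 wnow -0.113
```

>>> play_rows([
  [3.8,-1.3,10],
  [3.8,-1.3,25],
  [3.8,-1.3,40],
  [3.8,-1.3,55],
  [3.8,-1.3,70],
  [3.8,-1.3,80],
  [3.8,-1.3,86],
  [3.8,-1.3,86],
  [3.8,-1.3,86],
  [3.8,-1.3,86],
], yaw=[0,0,0,0,0,0,0,0,0,0])

```text
time_s: 10.85
tcp_pos: [0.4391, 0.2254, 0.1646]
eef_rot: [[0.112, 0.994, 0.001], [0.994, -0.112, 0.0], [0.001, 0.001, -1.0]]
contact_force: [0.4, 0.1, -1.0]
width: 0.0071
finger_force: 45.6
```

```bash
python3 - <<'E'
from h import *
from rig import eyes
go(.4389,.2248,.126,-.109)
a=eyes.grab_frame("scene")["pixels"][:,:,::-1];b=eyes.grab_frame("wrist")["pixels"][:,:,::-1]
cv2.imwrite("pics/p5.png",np.hstack([cv2.resize(a[190:350,400:540],(390,446),interpolation=2),cv2.resize(b[80:310,220:420],(388,446),interpolation=2)]))
E
```

```text
t 10.85 slide [-0.7 -0.2 38.6] yaw -0.003 wnow -0.112
```

View pics/p5.png

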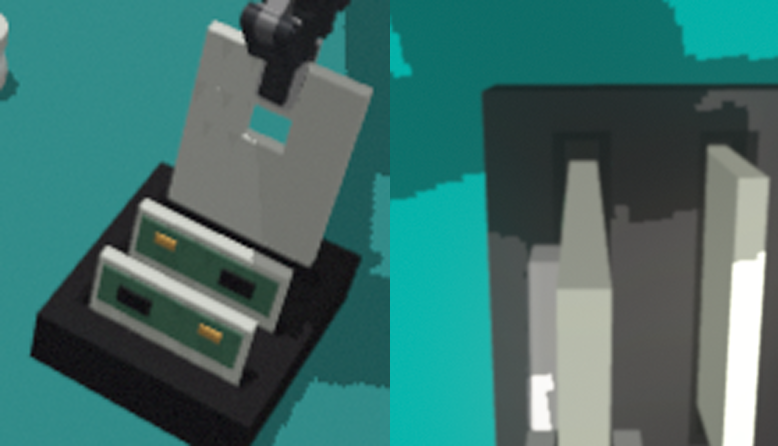

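The board's lower end (569–598) is centred over the slot mouth (555–609). I'll lower it slowly.

>>> play_rows([
  [0,0,4],
  [0,0,8],
  [0,0,12],
  [0,0,16],
  [0,0,20],
  [0,0,24],
  [0,0,28],
  [0,0,31],
  [0,0,34],
  [0,0,36],
  [0,0,36],
  [0,0,36],
], yaw=[0,0,0,0,0,0,0,0,0,0,0,0])

```text
time_s: 12.15
tcp_pos: [0.4385, 0.2252, 0.1279]
eef_rot: [[0.112, 0.994, 0.0], [0.994, -0.112, 0.0], [0.0, 0.0, -1.0]]
contact_force: [0.0, -0.4, -1.7]
width: 0.0072
finger_force: 45.6
```

>>> play_rows([
  [0,0,0.5],
  [0,0,1],
  [0,0,1.5],
  [0,0,2],
  [0,0,2],
  [0,0,2],
], yaw=[0,0,0,0,0,0])

```text
time_s: 12.75
tcp_pos: [0.4387, 0.2252, 0.1262]
eef_rot: [[0.112, 0.994, 0.0], [0.994, -0.112, 0.0], [0.0, 0.0, -1.0]]
contact_force: [-0.3, -0.4, 3.7]
width: 0.007
finger_force: 46.2
```

>>> play_rows([
  [0,0,0.5],
  [0,0,1],
  [0,0,1],
  [0,0,1],
], yaw=[0,0,0,0])

```text
time_s: 13.15
tcp_pos: [0.4391, 0.2252, 0.1262]
eef_rot: [[0.112, 0.994, 0.001], [0.994, -0.112, 0.0], [0.0, 0.001, -1.0]]
contact_force: [-2.5, -1.7, 9.7]
width: 0.0069
finger_force: 47.3
```

>>> play_rows([
  [0,0,-1],
  [0,0,-1],
  [0,0,-1],
  [0,0,-1],
  [0,0,-1],
  [0,0,-1],
  [0,0,-1],
  [0,0,-1],
], yaw=[0,0,0,0,0,0,0,0], grip=-0.2)

```text
time_s: 13.95
tcp_pos: [0.4385, 0.2252, 0.1258]
eef_rot: [[0.112, 0.994, -0.0], [0.994, -0.112, -0.0], [-0.0, -0.0, -1.0]]
contact_force: [-0.8, -0.0, 0.4]
width: 0.0513
finger_force: 0.0
```

>>> play_rows([
  [0,0,-6],
  [0,0,-18],
  [0,0,-35],
  [0,0,-55],
  [0,0,-80],
  [0,0,-105],
  [0,0,-130],
  [0,0,-130],
  [0,0,-130],
  [0,0,-130],
], yaw=[0,0,0,0,0,0,0,0,0,0])

```text
time_s: 14.95
tcp_pos: [0.438, 0.225, 0.255]
eef_rot: [[0.112, 0.994, -0.001], [0.994, -0.112, -0.0], [-0.001, -0.001, -1.0]]
contact_force: [0.0, -0.4, -0.4]
width: 0.0512
finger_force: 0.0
```

```bash
python3 - <<'E'
from h import *
from rig import eyes,readout
s=readout.get_state();R=s['eef_rot'];p=s['tcp_pos'];f=eyes.grab_frame("wrist");T=f['tool_from_camera'];M=R@T[:3,:3];o=p+R@T[:3,3]
F["w"]=dict(R=M.T,t=-M.T@o,camera_matrix=f["camera_matrix"])
a=np.array([.112,.994,0])
for z in(.144,):
    for k in(-.045,.045):
        for n in("w","scene"):print(n,proj(n,np.array([.439,.2254,z])+k*a).round(1))
# bright/white blob of bar in wrist near prediction
im=f["pixels"].astype(int);m=((im.min(2)>150)&(im.max(2)-im.min(2)<40)).astype(np.uint8)
n,l,st,c=cv2.connectedComponentsWithStats(m);print([(st[i].tolist(),c[i].round(1).tolist()) for i in range(1,n) if st[i,4]>150])
E
```

```text
w [[320.6 307.5]]
scene [[472.4 217.8]]
w [[320.8 162.8]]
scene [[527.7 242.6]]
[([607, 0, 33, 47, 808], [627.2, 25.3]), ([432, 149, 23, 121, 1503], [443.0, 208.4]), ([374, 150, 17, 120, 1465], [381.8, 209.6]), ([313, 164, 16, 144, 2019], [320.7, 237.5]), ([304, 170, 8, 77, 529], [307.2, 207.5]), ([241, 387, 43, 26, 394], [265.9, 395.6]), ([237, 408, 42, 34, 1119], [257.4, 424.6])]
```

The board's top bar is at column 321, rows 164–308 in the wrist view, against a predicted 162.8–307.5. It is standing seated and centred, so I'm handing in.

```bash
python3 -c "
from rig import hand_in
print(hand_in())"
```

```text
the job is handed in; nothing more can be done
None
```

The wide board is off its peg, standing released in the empty slot on its floor and within about 1 mm of centre by the wrist camera. The job is handed in with no verdict returned; I did not re-measure the narrow and low boards, but nothing touched them that I could see.

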